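# Turn a trolley wheel until its valve is at the top

## Robot

A 7-joint arm with a two-finger parallel gripper is mounted at the origin on the work surface. World frame = base frame: x ahead of the robot, y to its left, z up, the work surface at z = 0. Lengths are in m, angles in rad, forces in N, time in s.
With the tool pointing down it reaches from about 0.4 to 0.875 m from the base axis. Payload 6.5 kg.
Tool frame: the origin (TCP) lies between the finger pads; the fingertips stand 17 mm ahead of it and the grasp point (between the pads) lies 2 mm behind it; z points along the fingers, x is the direction in which the jaws open and shut, and the axes are right-handed (so a half turn about z gives the same grasp; the last joint's range is limited). The gripper opens to 85 mm and grips with 20 to 120 N. Pads are 22 mm wide; open, the fingers measure 114 mm over their backs; the gripper's body (76 mm by 85 mm) begins 54 mm behind the grasp point. The pads swing forward as they close: fully open they stand 13 mm farther back than shut.
Start: joints at [1.107, 0.536, -0.004, 1.538, 0.003, 1.067, -0.071], TCP at [0.252, -0.599, 0.248] pointing down, gripper open.
Joint ranges: [-2.7, 2.7], [-0.37, 2.16], [-1.27, 1.26], [0.24, 2.4], [-1.31, 4.45], [0.19, 1.91], [-2.76, 2.76]. Speed limits (rad/s): [2.39, 2.39, 3.14, 3.14, 3.14, 3.14, 3.14].

## Interface

Orientations are given as a rotation vector (axis times angle).
In Python, from cell import readout, eyes, ctrl, spotter gives the robot as it stands. The module is installed in compiled form; this text tells all that it offers.
- The arm moves only by the shell command python3 -m jog 'ROWS'. ROWS is JSON, a list of rows, each a list of 3 entries, a list of its own where there are three numbers: the turn, a rotation vector about the tool's x, y, z in degrees, then the shift along the tool's x, y, z in mm, then the opening, from 0 (shut) to 1 (fully open). In form: [[[rx, ry, rz], [tx, ty, tz], fingers], ...]. A call has 1 to 5 rows; each row is the pose to reach, as a shift and turn from the pose commanded when the call began, along the tool's axes at that moment; what a row does not reach only later rows make up. A row lasts 1/12 s, in which the tool goes at most 41.7 mm and 7.16 degrees, less where a joint would pass 70% of its speed; a pose out of reach is approached as far as the arm can. A call with a gripper value outside its range is refused whole. The fingers move at their own pace and stop on an object; the grip force is fixed at half the most. Time passes only in rows, so rows that repeat a pose let the fingers close. It gives the time, the measured TCP pose, the force and the opening at its end, in the units of the state.
- readout.read_state(): the state, without advancing time (a new reading comes with each control period).
- eyes.grab_frame(name): name is "side" or "top" or "wrist"; returns the picture (400x640x3 uint8, red, green, blue); there is no depth.
- eyes.get_calibration(name): a dict with "fx", "fy", "cx", "cy" (pixels), "world_from_camera" (4x4, takes a point from camera to world coordinates); the wrist camera has in their place "hand_eye" (4x4, takes a point from camera to tool coordinates, whose origin is the TCP and whose axes are the tool frame's). Camera axes: x right, y down, z forward; pixel columns grow to the right and rows downward; lengths in m; the calibration is good to about 2 mm. The wrist camera is an equidistant fisheye: a pixel r from the principal point sees the ray r / f radians off the axis. A picture is of the moment at which its call begins: read the wrist's pose just before it. get_calibration takes no time and is no camera call.
- ctrl.hand_in(): hands the job in, once; it reports no verdict.
Trained networks look in the newest picture that a camera, given by its name, has taken for a name from the list of things; names that differ only in an ending like _2 or _b are one class to them, and where a whole thing is asked for, a point or a joint stands for the part that bears it (a point fixed in the world has none). Each returns a list of dicts, best first, with "confidence" (0 to 1); they miss things now and then, are a little off and sometimes report something else, mostly with a low value. They report only what shows in the picture. A call takes as long as a camera call.
- spotter.boxes_of(query, camera): "extent" ([left, top, right, bottom] as shares, 0 to 1, of the picture: columns of its width, rows of its height, round what is visible of it).
- spotter.masks_of(query, camera): "pixels" (400x640 bool, what is visible of it) and "extent" ([left, top, right, bottom] as shares, 0 to 1, of the picture: columns of its width, rows of its height, round what is visible of it).
- spotter.spot_point(query, camera): "position" ([column, row] as shares, 0 to 1, of the picture: columns of its width, rows of its height: a listed point, or the origin of a listed thing).
The state is a dict: "time_s": time; "joint_positions": joint angles; "dq": joint speeds; "effort": joint torques, N m; "tcp_pos": TCP position; "tcp_rot": TCP orientation; "ft_force": force on the tool from outside, world axes, zero at the start; "torque": the same for the moment, N m; "finger_gap": finger opening in m.
Only numpy, scipy, OpenCV 4.12 (cv2) and the standard library are available. Lean on these libraries where they do the work, as an engineer would, in place of code of your own. Each camera call takes 0.05 s, during which the arm holds its last target.

## Task

A spare wheel of the satellite's handling trolley sits on the tilted bench stand: push its spokes round with the fingertips, one after another, until the valve stem is at the very top of the wheel, straight above the hub and ready for the pressure gauge, then leave the wheel at rest and stand clear. Push on the spokes only, either way round: do not touch the tyre or the valve stem and do not send the wheel spinning. Nothing is gripped or lifted, and everything else on the bench stays where it is.

Things in the scene. Friction and masses are not known exactly. Their poses are not given: they have to be found in the camera images.
- stand: fixed aluminium wheel stand: base plate 220 x 180 x 12 mm, post behind the wheel. Origin on the bench; x axis level, from the wheel's face towards the post, y to the left as one faces the wheel, z up. The axle lies in the x-z plane and leans 45 degrees, so the wheel's face looks up and towards -x, and its highest point is on the +x side
- wheel (a joint): turning angle of the wheel (rad, no stops): 0 with the valve stem at the very top; grows as the wheel turns counter-clockwise for one looking at its face (stem from the top to the stand's +y side, at the bottom at pi). A steady drag of 0.12 N m (2 N at mid-spoke) keeps the wheel where it is left; it is balanced
- hub (a point): wheel's centre, on the axle in the mid-plane of the spokes, 175 mm above the bench. 5 round straight spokes 12 mm thick run from the hub (radius 26 mm, 18 mm proud of the mid-plane) to the rim (inner radius 94 mm), at 36, 108, 180, 252, 324 degrees from the stem; the windows between them are open right through, clear for 60 mm behind the spokes outside 40 mm radius
- stem (a point): middle of the valve stem, 84 mm from the axle, 10 mm in front of the spokes' mid-plane. The stem is an 8 mm brass tube with a black cap, about 40 mm long, in the middle of one window between spokes: it comes from the rim's inside and leans inwards and out of the face, to 73 mm from the axle and 33 mm in front of the mid-plane
- top (a point): fixed point where stem lies when the stem is exactly at the very top of the wheel
- tyre: the wheel's black rubber tyre: outer diameter 280 mm, a round tube 44 mm thick whose mid-plane lies 6 mm behind that of the spokes. Origin on the axle at the hub; turns with the wheel. Not to be touched
- valve_stem: the valve stem as a part (see stem); its origin is on the axle at the hub, its x axis runs from there towards the stem, its z axis out of the wheel's face along the axle. Not to be touched
- solvent_bottle: bystander, to be left alone: blue screw-top bottle, 54 mm across, 95 mm tall, standing beside the wheel; origin at the centre of its underside
- white_bottle: bystander, to be left alone: white screw-top bottle, 54 mm across, 100 mm tall, standing beside the wheel; origin at the centre of its underside
- dropper: bystander, to be left alone: small red dropper bottle, 24 mm across, 70 mm tall, behind the stand; origin at the centre of its underside
- screwdriver: bystander, to be left alone: screwdriver 160 mm long, lying; origin on its underside, long axis x
- wrench: bystander, to be left alone: open-ended wrench 150 mm long, lying; origin on its underside, long axis x
- tape: bystander, to be left alone: roll of tape lying flat, 80 mm across, 20 mm tall; origin at the centre of its underside
- gauge: bystander, to be left alone: round tyre gauge lying flat, 52 mm across, 22 mm tall, with a short brass nozzle; origin at the centre of its underside

How it is judged:
By the outcome, as a careful person would: the job done as asked, in the order asked, and still so for the second after the job is handed in, with the robot touching nothing.
It also fails if it takes over 51 s, if anything falls off the work surface, if the arm or the gripper's body presses on something with over 40 N, if the wrist force passes 120 N, or if a joint passes its speed limit or range.

## Working session

There is one attempt and no reset: what is moved stays moved. The work goes in short steps, Python scripts to look and compute and a shell command to move; the robot and the scene stay as the last step left them, time stands still between calls to the robot, and variables do not carry over. Pictures are saved under pics/ and viewed, and the job is handed in when it is done.

```bash
mkdir -p pics; ls
python3 - <<'E'
from cell import readout, eyes, ctrl, spotter
import cv2, numpy as np
for n in ("side","top","wrist"):
    im=eyes.grab_frame(n); cv2.imwrite(f"pics/{n}0.png",im[:,:,::-1])
    c=eyes.get_calibration(n); print(n,{k:np.round(v,3).tolist() for k,v in c.items()})
print(readout.read_state())
E
```

```text
pics
side {'fx': 374.36, 'fy': 374.36, 'cx': 323.813, 'cy': 197.643, 'world_from_camera': [[0.974, -0.147, 0.172, 0.419], [-0.226, -0.643, 0.731, -0.627], [0.003, -0.751, -0.66, 0.763], [0.0, 0.0, 0.0, 1.0]]}
top {'fx': 512.389, 'fy': 512.389, 'cx': 326.648, 'cy': 196.998, 'world_from_camera': [[-0.008, -0.993, 0.121, 0.452], [-1.0, 0.008, 0.001, 0.017], [-0.002, -0.121, -0.993, 1.399], [0.0, 0.0, 0.0, 1.0]]}
wrist {'fx': 309.707, 'fy': 309.707, 'cx': 320.923, 'cy': 198.992, 'hand_eye': [[1.0, -0.001, 0.0, -0.0], [0.001, 0.944, 0.329, -0.086], [-0.001, -0.329, 0.944, -0.126], [0.0, 0.0, 0.0, 1.0]]}
{'time_s': 0.15, 'joint_positions': array([ 1.10683025,  0.53699757, -0.00442367,  1.53862562,  0.00261503,
        1.06731965, -0.07117026]), 'dq': array([-0.00101917, -0.00106535,  0.00115132, -0.00429665, -0.00018853,
        0.00101668, -0.00022019]), 'effort': array([ 1.95739922e-03, -5.83787763e+01,  1.05042804e+00, -2.59351516e+01,
        1.25798798e-02,  6.53170107e-03,  7.00382839e-05]), 'tcp_pos': array([ 0.25158706, -0.59883668,  0.24761898]), 'tcp_rot': array([-2.61610185e+00,  1.73827243e+00,  1.85730113e-03]), 'ft_force': array([ 0.00835365,  0.2363888 , -0.67365573]), 'torque': array([-0.02244483,  0.01393185,  0.04650656]), 'finger_gap': 0.08562572961281681}
```

View pics/side0.png

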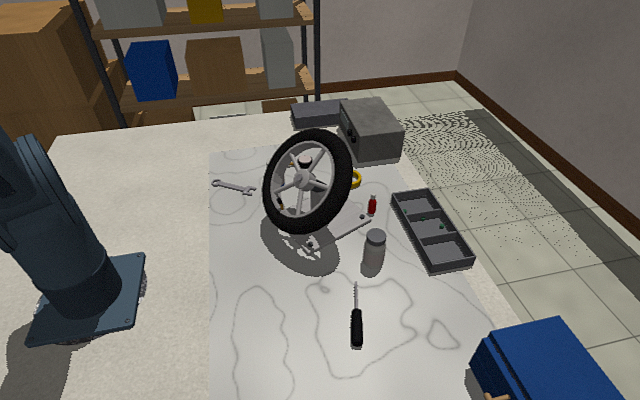

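View pics/top0.png

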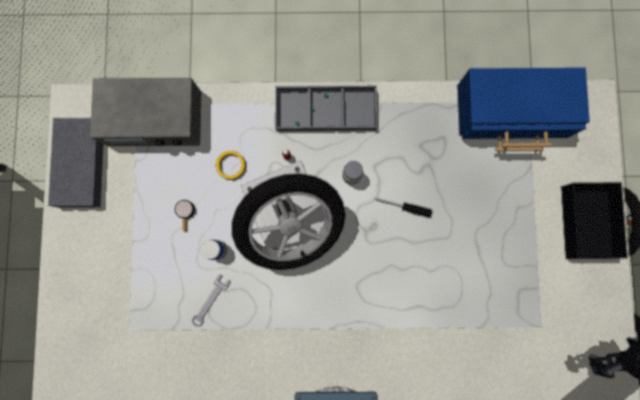

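Run:
```python
from cell import readout, eyes, ctrl, spotter
for cam in ("side","top"):
    for q in ("hub","stem","top","stand"):
        try: print(cam,q,[(round(d["confidence"],2),round(d["position"][0]*640,1),round(d["position"][1]*400,1)) for d in spotter.spot_point(q,cam)][:3])
        except Exception as e: print(cam,q,e)
```

```text
side hub [(0.85, 304.7, 179.1)]
side stem [(0.89, 280.4, 205.8)]
side top [(0.64, 321.8, 152.6)]
side stand [(0.82, 314.0, 224.2), (0.71, 281.3, 187.2)]
top hub [(0.85, 290.7, 228.1), (0.38, 212.8, 298.3)]
top stem [(0.89, 301.0, 250.9)]
top top [(0.81, 274.5, 200.9)]
top stand [(0.65, 291.5, 218.4)]
```

```bash
cat > h.py <<'E'
from cell import readout, eyes, ctrl, spotter
import cv2, numpy as np
from scipy.spatial.transform import Rotation as R
from scipy.optimize import least_squares
def proj(n,p):
    c=eyes.get_calibration(n); T=np.linalg.inv(c["world_from_camera"]); q=np.atleast_2d(p)@T[:3,:3].T+T[:3,3]
    return np.c_[c["fx"]*q[:,0]/q[:,2]+c["cx"], c["fy"]*q[:,1]/q[:,2]+c["cy"]]
def frame(yaw):
    a=np.array([np.cos(yaw),np.sin(yaw),0]); y=np.array([-np.sin(yaw),np.cos(yaw),0]); z=np.array([0,0,1.])
    n=(z-a)/2**.5   # out of face
    u=(z+a)/2**.5   # towards top
    return u,y,n    # angle th: u cos + y sin
def pt(hub,yaw,r,th,h=0):
    u,y,n=frame(yaw); return hub+r*(u*np.cos(th)+y*np.sin(th))+h*n
E
python3 - <<'E'
from h import *
obs={("side","hub"):(304.7,179.1),("side","stem"):(280.4,205.8),("side","top"):(321.8,152.6),("top","hub"):(290.7,228.1),("top","stem"):(301,250.9),("top","top"):(274.5,200.9)}
def res(x):
    hub=np.array([x[0],x[1],.175]);o=[]
    P={"hub":hub,"stem":pt(hub,x[2],.084,x[3],.01),"top":pt(hub,x[2],.084,0,.01)}
    for (c,q),v in obs.items(): o+=list(proj(c,P[q])[0]-v)
    return np.array(o)
for y0 in (0,.7,-.7):
  for t0 in (2,-2,3.1):
    s=least_squares(res,[.5,.07,y0,t0]); print(round(s.cost,2),s.x.round(4))
print(res(s.x).round(1))
x=s.x; hub=np.array([x[0],x[1],.175])
np.save("fit.npy",x)
for c,(a,b,w,h) in {"side":(240,110,130,130),"top":(220,160,140,120)}.items():
    im=eyes.grab_frame(c); k=5
    im=cv2.resize(im[b:b+h,a:a+w],None,fx=k,fy=k,interpolation=cv2.INTER_CUBIC)[:,:,::-1].copy()
    def d(p,col):
        for q in proj(c,p): cv2.circle(im,tuple(int(v) for v in ((q-[a,b]+.5)*k)),3,col,-1)
    d(hub,(0,0,255)); d(pt(hub,x[2],.084,x[3],.01),(255,0,255)); d(pt(hub,x[2],.084,0,.01),(0,255,0))
    for i in range(5): 
        for r in (.03,.06,.09): d(pt(hub,x[2],r,x[3]+np.deg2rad(36+72*i)),(255,128,0))
    for t in np.arange(0,6.28,.15): d(pt(hub,x[2],.14,t,-.006),(0,255,255))
    cv2.imwrite(f"pics/{c}1.png",im)
E
```

```text
26.17 [0.5367 0.1062 0.4463 3.0842]
26.17 [ 0.5367  0.1062  0.4463 -3.1989]
26.17 [0.5367 0.1062 0.4463 3.0842]
26.17 [0.5367 0.1062 0.4463 3.0843]
26.17 [ 0.5367  0.1062  0.4463 -3.1989]
26.17 [0.5367 0.1062 0.4463 3.0843]
26.17 [0.5367 0.1062 0.4463 3.0843]
26.17 [ 0.5367  0.1062  0.4463 -3.1989]
26.17 [0.5367 0.1062 0.4463 3.0842]
[-1.9 -0.3  0.9 -1.6 -2.8 -3.1 -0.6 -3.7  0.4 -0.2  3.6  0.9]
```

View pics/side1.png

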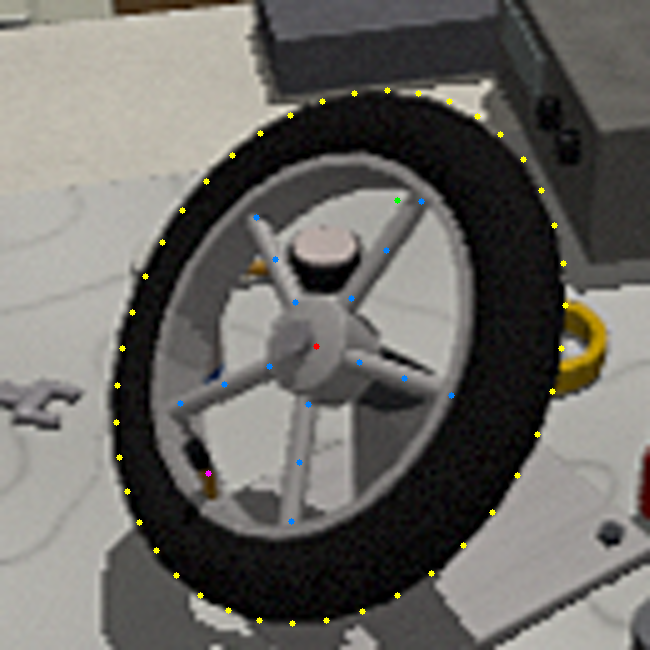

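View pics/top1.png

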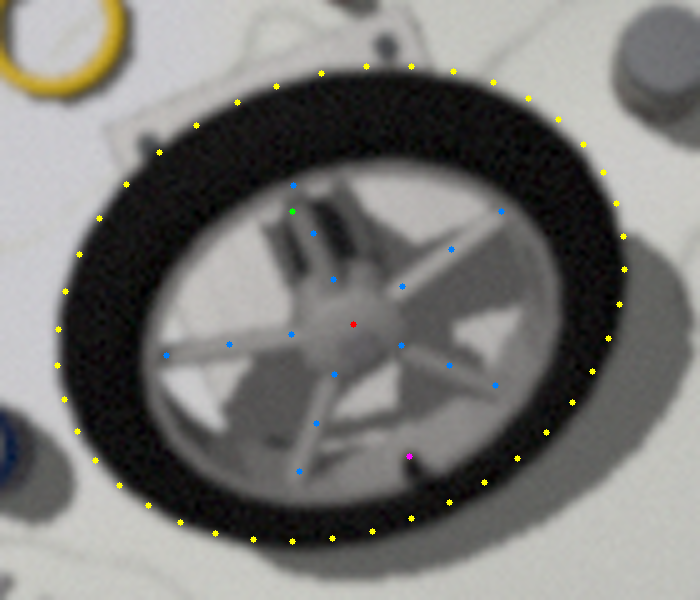

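```bash
cat > fit.py <<'E'
from h import *
def torus():
    a,b=np.meshgrid(np.linspace(0,2*np.pi,90),np.linspace(0,2*np.pi,16)); return a.ravel(),b.ravel()
A,B=torus()
def tp(x):
    hub=np.array([x[0],x[1],x[2]]);u,y,n=frame(x[3])
    r=.118+.022*np.cos(B); h=-.006+.022*np.sin(B)
    return hub+r[:,None]*(np.cos(A)[:,None]*u+np.sin(A)[:,None]*y)+h[:,None]*n
M={}
for c in ("side","top"):
    m=spotter.masks_of("tyre",c); print(c,[(d["confidence"],d["pixels"].sum()) for d in m])
    p=np.argwhere(m[0]["pixels"])[:,::-1].astype(np.float32)
    M[c]=cv2.convexHull(p)[:,0]
phi=np.linspace(0,2*np.pi,48,endpoint=False); D=np.c_[np.cos(phi),np.sin(phi)]
def sup(P): return (P@D.T).max(0)
obs={("side","hub"):(304.7,179.1),("side","top"):(321.8,152.6),("top","hub"):(290.7,228.1),("top","top"):(274.5,200.9)}
def res(x):
    o=[]
    for c in M: o+=list((sup(proj(c,tp(x)))-sup(M[c])-.0))
    return np.array(o+[(x[2]-.175)/.001])
s=least_squares(res,[.537,.106,.175,.44],loss="soft_l1"); print(s.x.round(4),s.cost, np.abs(res(s.x)).mean())
np.save("fit2.npy",s.x)
E
python3 fit.py
```

```text
side [(0.61, np.int64(3706))]
top [(0.55, np.int64(4502))]
[0.5361 0.1076 0.1743 0.3871] 8.854792248442305 0.36204045106028354
```

```bash
cat >> h.py <<'E'
HUB=np.array([.5361,.1076,.175]); YAW=.387
def stem_angle():
    o=[]
    for c in ("side","top"):
        eyes.grab_frame(c)
        d=spotter.spot_point("stem",c)
        if d: o.append((c,np.array(d[0]["position"])*[640,400],round(d[0]["confidence"],2)))
    f=lambda t: np.concatenate([proj(c,pt(HUB,YAW,.084,t[0],.01))[0]-v for c,v,_ in o])
    b=min((least_squares(f,[t]) for t in (0,2,4)),key=lambda s:s.cost)
    return np.rad2deg(b.x[0])%360, f(b.x).round(1)
def view(c,name,stem,box,k=5,extra=[]):
    a,b,w,h=box; im=eyes.grab_frame(c)
    im=cv2.resize(im[b:b+h,a:a+w],None,fx=k,fy=k,interpolation=cv2.INTER_CUBIC)[:,:,::-1].copy()
    def d(p,col):
        for q in proj(c,p): cv2.circle(im,tuple(int(v) for v in ((q-[a,b]+.5)*k)),3,col,-1)
    t=np.deg2rad(stem)
    d(pt(HUB,YAW,.084,t,.01),(255,0,255)); d(pt(HUB,YAW,.084,0,.01),(0,255,0)); d(HUB,(0,0,255))
    for i in range(5):
        for r in (.03,.06,.09): d(pt(HUB,YAW,r,t+np.deg2rad(36+72*i)),(255,128,0))
    for e in extra: d(e,(255,255,0))
    cv2.imwrite(name,im)
BOX={"side":(240,110,130,130),"top":(220,160,140,120)}
def goal(r,th,depth,tilt,roll=0):
    """tip at (r,th deg), tips `depth` behind midplane; tool z leaning `tilt` deg fwd of vertical, in wheel's vertical plane"""
    u,y,n=frame(YAW); a=np.array([np.cos(YAW),np.sin(YAW),0]); t=np.deg2rad(tilt)
    z=np.sin(t)*a-np.cos(t)*np.array([0,0,1]); ty=-y; tx=np.cross(ty,z)
    Rg=np.c_[tx,ty,z]@R.from_euler("z",roll,degrees=True).as_matrix()
    tip=pt(HUB,YAW,r,np.deg2rad(th),-depth)
    return tip-.017*z, Rg
def rows(p,Rg):
    s=readout.read_state(); R0=R.from_rotvec(s["tcp_rot"]).as_matrix()
    return (np.rad2deg(R.from_matrix(R0.T@Rg).as_rotvec()).round(1), (1000*R0.T@(p-s["tcp_pos"])).round(0))
E
python3 - <<'E'
from h import *
print(stem_angle())
t=stem_angle()[0]
view("side","pics/s2.png",t,BOX["side"]); view("top","pics/t2.png",t,BOX["top"])
p,Rg=goal(.065,105,-.08,25); print(p,Rg.round(2),rows(p,Rg))
E
```

```text
(np.float64(184.2180208996465), array([-1.8, -3.3,  1.8, -2. ]))
[0.44234982 0.13719114 0.23507995] [[ 0.84  0.38  0.39]
 [ 0.34 -0.93  0.16]
 [ 0.42  0.   -0.91]] (array([ 19.5,  19.7, -87.8]), array([-605., -461.,   13.]))
```

View pics/t2.png

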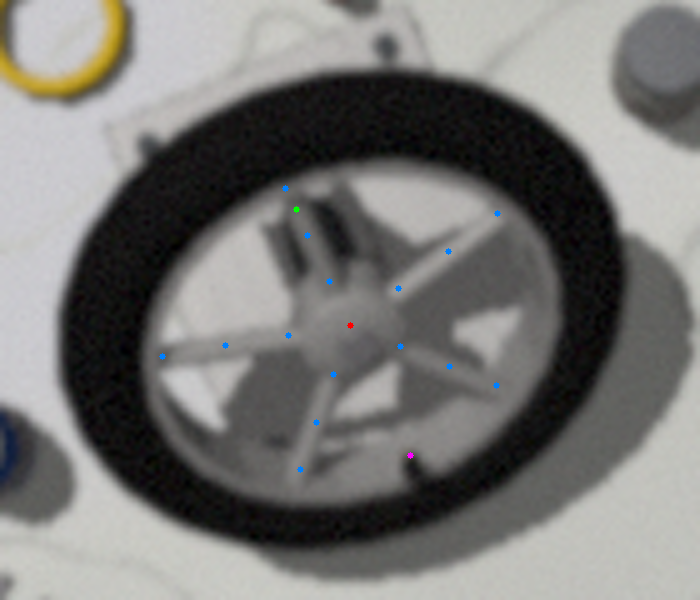

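View pics/s2.png

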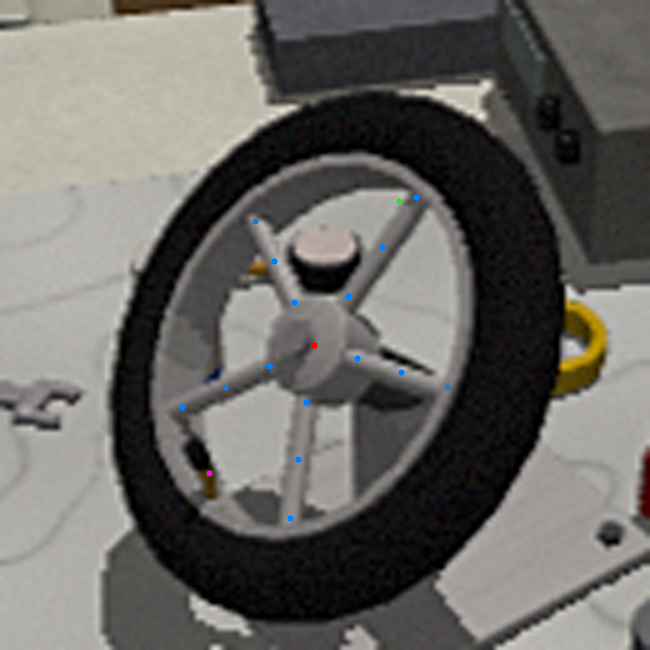

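```bash
python3 -m jog '[[[1,1,-5],[-30,-20,-25],0],[[2,2,-11],[-60,-45,-50],0],[[4,4,-18],[-95,-70,-70],0],[[5,5,-24],[-125,-95,-75],0],[[7,7,-30],[-155,-120,-80],0]]'; python3 -c "
from h import *
p,Rg=goal(.065,110,-.11,25); print(p,rows(p,Rg))"
```

```text
time_s: 1.67
tcp_pos: [0.3013, -0.4157, 0.3289]
tcp_rot: [-2.94, 0.978, -0.265]
ft_force: [1.4, -0.2, 1.3]
finger_gap: 0.0256
[0.4198077  0.12616271 0.25246907] (array([ 12.8,  12.4, -57.4]), array([-242., -498.,   83.]))
```

```bash
python3 -m jog '[[[1,1,-6],[-18,-36,0],0],[[2,2,-12],[-36,-72,0],0],[[4,4,-18],[-54,-108,0],0],[[5,5,-24],[-72,-144,5],0],[[6,6,-30],[-90,-180,10],0]]'; python3 -c "
from h import *
p,Rg=goal(.065,110,-.11,25); print(p,rows(p,Rg))"
```

```text
time_s: 2.08
tcp_pos: [0.3385, -0.2177, 0.3196]
tcp_rot: [-3.049, 0.172, -0.467]
ft_force: [0.5, 0.5, 0.2]
finger_gap: 0.0
[0.4198077  0.12616271 0.25246907] (array([  6.5,   6.7, -27.6]), array([  17., -345.,  101.]))
```

```bash
python3 -m jog '[[[1,1,-4],[1,-35,2],0],[[2,2,-9],[3,-70,8],0],[[3,3,-14],[6,-105,16],0],[[4,4,-19],[8,-140,28],0],[[5,5,-23],[9,-175,40],0]]'; python3 -c "
from h import *
p,Rg=goal(.065,110,-.11,25); print(p,rows(p,Rg))"
```

```text
time_s: 2.5
tcp_pos: [0.3781, -0.044, 0.2967]
tcp_rot: [-2.974, -0.453, -0.61]
ft_force: [0.3, -0.2, 0.0]
finger_gap: -0.0001
[0.4198077  0.12616271 0.25246907] (array([ 1.4,  1.7, -4.6]), array([  65., -149.,   78.]))
```

```bash
python3 -m jog '[[[0,0,-1],[13,-30,16],0],[[1,1,-2],[26,-60,31],0],[[1,1,-3],[39,-90,47],0],[[1,2,-4],[52,-120,62],0],[[1.4,1.7,-4.6],[65,-149,78],0]]'; python3 -c "
from h import *
s=readout.read_state(); print(s['joint_positions'].round(2))
p,Rg=goal(.065,110,-.11,25); print(p,rows(p,Rg))
p,Rg=goal(.065,110,-.05,25); print(p,rows(p,Rg))
t=184
view('side','pics/s3.png',t,(180,60,200,160),4)
print(s['tcp_pos']); im=eyes.grab_frame('wrist'); cv2.imwrite('pics/w3.png',im[:,:,::-1])"
```

```text
time_s: 2.92
tcp_pos: [0.4141, 0.1089, 0.2556]
tcp_rot: [-2.938, -0.567, -0.645]
ft_force: [-0.3, -0.7, -0.1]
finger_gap: -0.0001
[ 0.76 -0.02 -1.05  2.35 -0.14  0.38  0.2 ]
[0.4198077  0.12616271 0.25246907] (array([ 0.2,  0.3, -0.3]), array([  9., -14.,   8.]))
[0.45909648 0.14217494 0.21004266] (array([ 0.2,  0.3, -0.3]), array([ 30., -14.,  64.]))
[0.41414738 0.10887572 0.25559807]
```

View pics/s3.png

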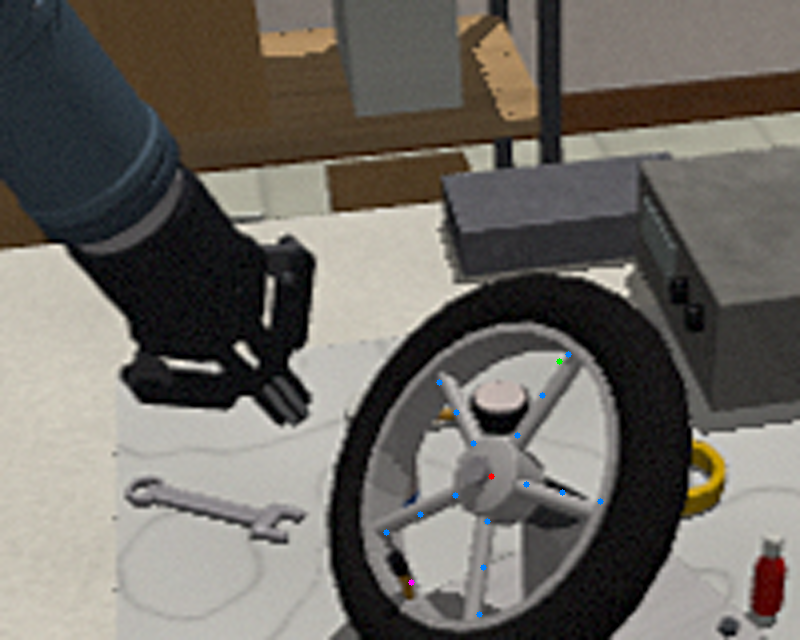

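View pics/w3.png

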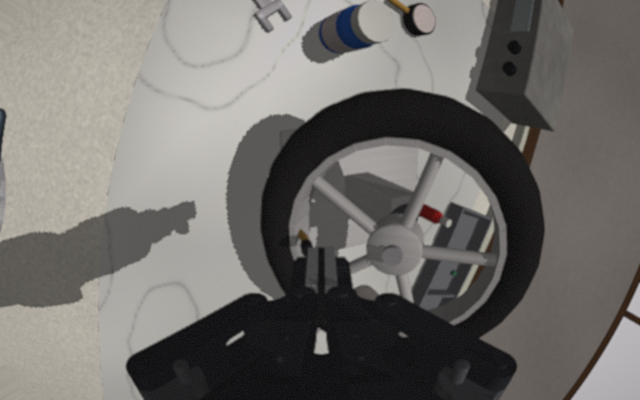

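```bash
python3 -m jog '[[[0,0,-7],[2,-3,0],0],[[0,0,-14],[4,-6,0],0],[[0,0,-21],[6,-9,0],0],[[0,0,-28],[8,-12,0],0],[[0,0,-35],[9,-14,0],0]]'; python3 -c "
from h import *
s=readout.read_state(); print(s['joint_positions'].round(2))
p,Rg=goal(.065,114,-.05,25,-38); print(p,rows(p,Rg))
z=Rg[:,2]
view('side','pics/s4.png',184,(180,60,200,160),4,[s['tcp_pos']+.017*z]); view('top','pics/t4.png',184,(200,150,160,130),4,[s['tcp_pos']+.017*z])"
```

```text
time_s: 3.43
tcp_pos: [0.4169, 0.1199, 0.2593]
tcp_rot: [2.656, 1.437, 0.652]
ft_force: [0.4, -0.3, -0.6]
finger_gap: -0.0
[ 0.71 -0.02 -1.04  2.33 -0.07  0.39  0.71]
[0.4569834  0.13947846 0.20706817] (array([ 0. ,  0.6, -3.3]), array([17.,  8., 66.]))
```

View pics/s4.png

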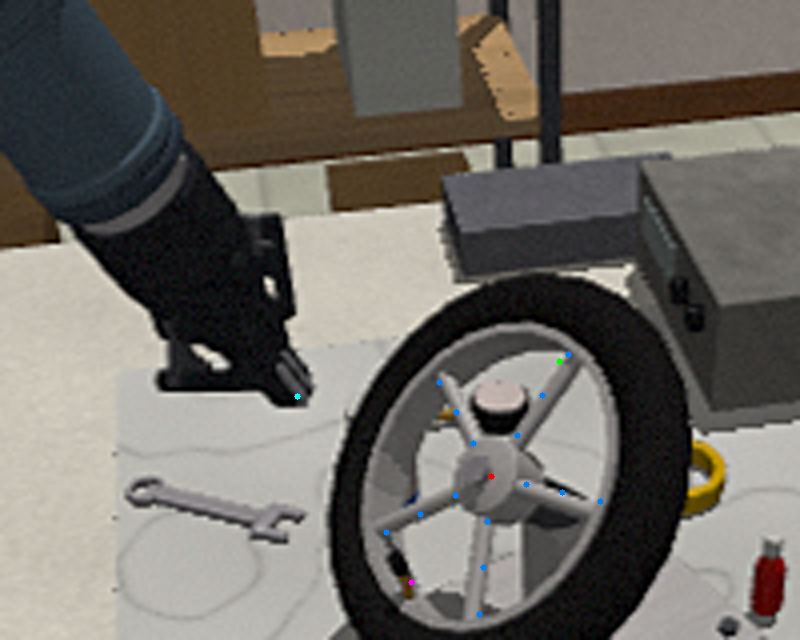

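View pics/t4.png

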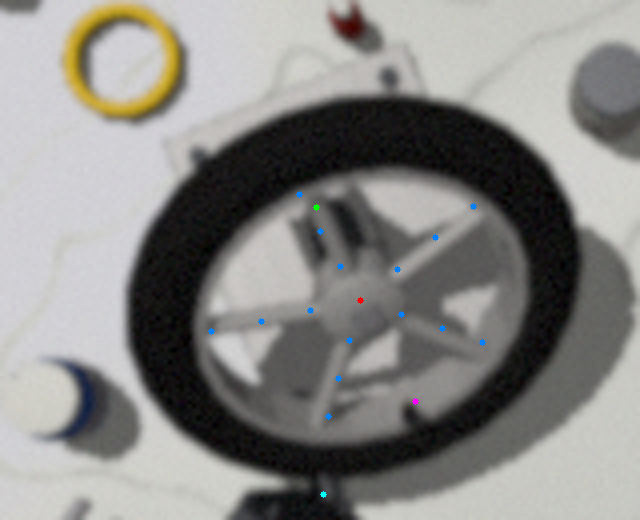

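```bash
python3 -m jog '[[[0,0,-1],[6,3,22],0],[[0,0.4,-2],[12,6,44],0],[[0,0.6,-3],[17,8,66],0],[[0,0.6,-3],[17,8,66],0]]'; python3 -c "
from h import *
s=readout.read_state(); print(s['joint_positions'].round(2))
for d in (-.02,.01):
  p,Rg=goal(.065,114,d,25,-38); print(p,rows(p,Rg))
z=Rg[:,2]
view('side','pics/s5.png',182.5,(180,60,200,160),4,[s['tcp_pos']+.017*z]); view('top','pics/t5.png',182.5,(200,150,160,130),4,[s['tcp_pos']+.017*z])"
```

```text
time_s: 3.87
tcp_pos: [0.4579, 0.1382, 0.2061]
tcp_rot: [2.618, 1.489, 0.663]
ft_force: [1.1, -0.8, 0.8]
finger_gap: -0.0
[ 0.38  0.22 -0.83  2.31  0.64  0.29  0.05]
[0.47662779 0.14748458 0.18585496] (array([ 0.1,  0. , -0.9]), array([ 9.,  5., 27.]))
[0.49627218 0.15549069 0.16464176] (array([ 0.1,  0. , -0.9]), array([17., 11., 55.]))
```

View pics/s5.png

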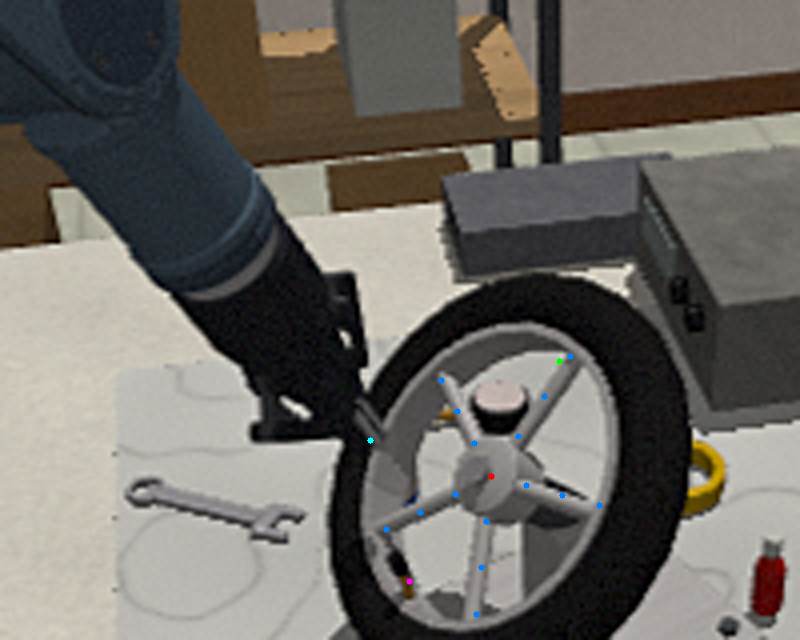

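View pics/t5.png

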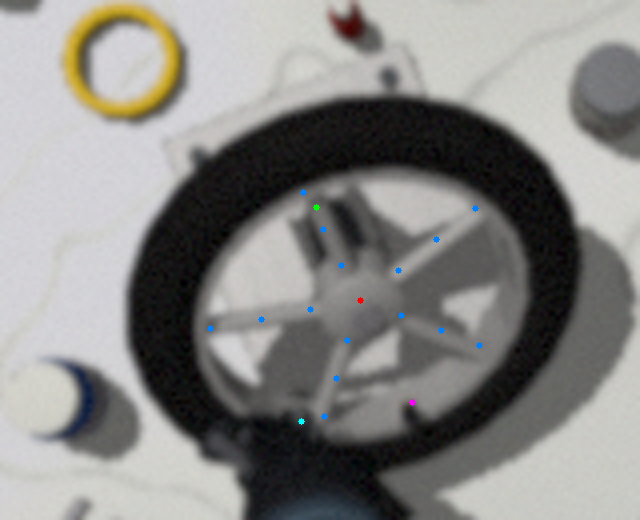

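```bash
python3 -m jog '[[[0,0,-1],[4,3,12],0],[[0,0,-1],[9,6,27],0],[[0,0,-1],[13,8,41],0],[[0,0,-1],[17,11,55],0],[[0,0,-1],[17,11,55],0]]'; python3 -c "
from h import *
s=readout.read_state(); print(s['joint_positions'].round(2))
p,Rg=goal(.065,114,.01,25,-38); print(p,rows(p,Rg))
z=Rg[:,2]
print(stem_angle())
view('side','pics/s6.png',182.5,(180,60,200,160),4,[s['tcp_pos']+.017*z]);im=eyes.grab_frame('wrist'); cv2.imwrite('pics/w6.png',im[:,:,::-1])"
```

```text
time_s: 4.38
tcp_pos: [0.4954, 0.1563, 0.1653]
tcp_rot: [2.601, 1.513, 0.661]
ft_force: [-0.3, -0.9, -0.2]
finger_gap: 0.0003
[ 0.12  0.35 -0.58  2.26  0.94  0.24 -0.23]
[0.49627218 0.15549069 0.16464176] (array([ 0. , -0. ,  0.2]), array([-1.,  1.,  1.]))
(np.float64(179.64311298148797), array([ 2.4, -2.3,  0.6,  1.2]))
```

View pics/s6.png

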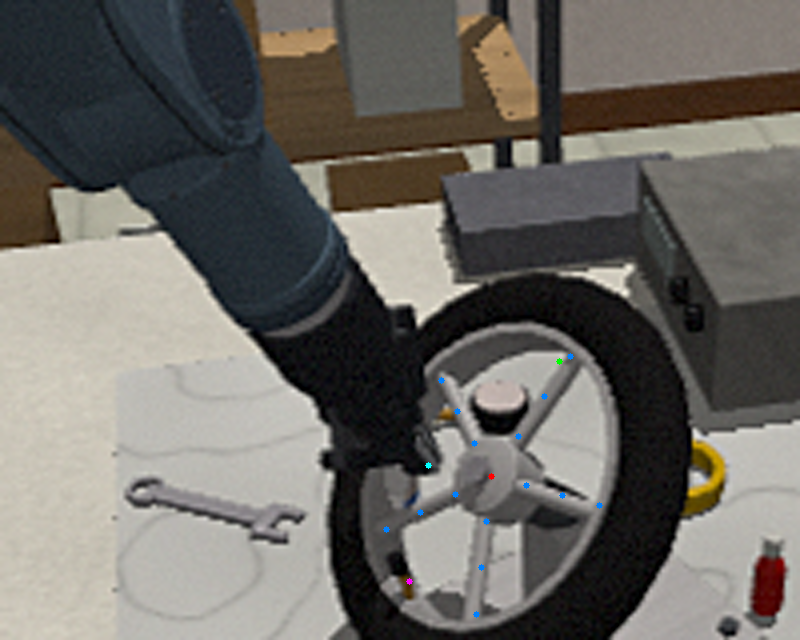

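View pics/w6.png

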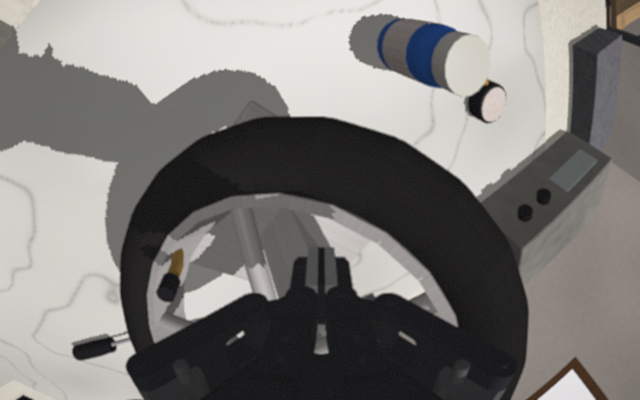

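```bash
cat >> h.py <<'E'
def plan(ths,depth=.010,r=.065,tilt=25,k=.8):
    s=readout.read_state()
    print("t",s["time_s"],"F",s["ft_force"].round(1),"j",s["joint_positions"].round(2))
    d=s["tcp_pos"]+R.from_rotvec(s["tcp_rot"]).as_matrix()[:,2]*.017-HUB; u,y,n=frame(YAW)
    print("tip r %.1f th %.1f h %.1f"%(1000*np.hypot(d@u,d@y),np.rad2deg(np.arctan2(d@y,d@u))%360,1000*(d@n)))
    dep=depth if np.ndim(depth) else [depth]*len(ths)
    for t,e in zip(ths,dep):
        a,b=rows(*goal(r,t,e,tilt,-90+k*(180-t))); print(t,e,[[float(v) for v in a],[int(v) for v in b],0])
E
python3 -c "
from h import *
plan([117,120,123,126,129])"
```

```text
t 4.6833 F [ 0.3  0.3 -0.4] j [ 0.12  0.34 -0.59  2.26  0.94  0.24 -0.23]
tip r 66.2 th 113.2 h -8.0
117 0.01 [[0.1, -0.1, -1.3], [-4, 1, 3], 0]
120 0.01 [[0.1, -0.1, -3.7], [-7, 0, 4], 0]
123 0.01 [[0.1, -0.1, -6.1], [-10, 0, 5], 0]
126 0.01 [[0.1, -0.1, -8.5], [-14, 0, 6], 0]
129 0.01 [[0.1, -0.1, -10.9], [-17, 0, 7], 0]
```

```bash
python3 -m jog '[[[0,0,-1.3],[-4,1,3],0],[[0,0,-3.7],[-7,0,4],0],[[0,0,-6.1],[-10,0,5],0],[[0,0,-8.5],[-14,0,6],0],[[0,0,-10.9],[-17,0,7],0]]'; python3 -c "
from h import *
plan([132,135,138,141,144])"
```

```text
time_s: 5.1
tcp_pos: [0.4901, 0.1434, 0.1539]
tcp_rot: [2.41, 1.738, 0.642]
ft_force: [0.0, 2.6, 3.3]
finger_gap: 0.0002
t 5.1 F [0.  2.6 3.3] j [ 0.16  0.37 -0.6   2.29  1.09  0.22 -0.16]
tip r 65.3 th 129.2 h -10.3
132 0.01 [[0.0, -0.1, -2.2], [-3, 0, 0], 0]
135 0.01 [[0.1, -0.1, -4.6], [-6, 0, 1], 0]
138 0.01 [[0.1, -0.1, -7.0], [-10, 0, 2], 0]
141 0.01 [[0.1, -0.1, -9.4], [-13, 0, 3], 0]
144 0.01 [[0.1, -0.1, -11.8], [-16, 0, 4], 0]
```

```bash
python3 -m jog '[[[0,0,-2.2],[-3,0,0],0],[[0,0,-4.6],[-6,0,1],0],[[0,0,-7],[-10,0,2],0],[[0,0,-9.4],[-13,0,3],0],[[0,0,-11.8],[-16,0,4],0]]'; python3 -c "
from h import *
plan([147,150,153,156,159])"
```

```text
time_s: 5.52
tcp_pos: [0.4876, 0.1303, 0.1462]
tcp_rot: [2.189, 1.952, 0.617]
ft_force: [-0.9, 2.0, 2.2]
finger_gap: -0.0001
t 5.5167 F [-0.9  2.   2.2] j [ 0.22  0.39 -0.63  2.3   1.22  0.21 -0.03]
tip r 65.0 th 142.8 h -10.6
147 0.01 [[0.1, -0.2, -2.3], [-5, -1, 0], 0]
150 0.01 [[0.1, -0.2, -4.7], [-8, -1, 1], 0]
153 0.01 [[0.1, -0.2, -7.1], [-11, 0, 1], 0]
156 0.01 [[0.1, -0.2, -9.5], [-15, 0, 2], 0]
159 0.01 [[0.1, -0.2, -11.9], [-18, 0, 2], 0]
```

```bash
python3 -m jog '[[[0,0,-2.3],[-5,0,0],0],[[0,0,-4.7],[-8,0,1],0],[[0,0,-7.1],[-11,0,1],0],[[0,0,-9.5],[-14,0,2],0],[[0,0,-11.9],[-17,0,2],0]]'; python3 -c "
from h import *
plan([162,165,168,171,174])
print(stem_angle())"
```

```text
time_s: 5.93
tcp_pos: [0.4872, 0.1142, 0.1409]
tcp_rot: [1.951, 2.142, 0.585]
ft_force: [0.1, 1.8, 1.1]
finger_gap: -0.0001
t 5.9333 F [0.1 1.8 1.1] j [ 0.29  0.4  -0.67  2.31  1.29  0.21  0.14]
tip r 65.0 th 157.7 h -9.8
162 0.01 [[0.1, -0.2, -2.4], [-5, 0, 1], 0]
165 0.01 [[0.1, -0.2, -4.8], [-8, 0, 1], 0]
168 0.01 [[0.1, -0.2, -7.2], [-11, 0, 1], 0]
171 0.01 [[0.1, -0.2, -9.6], [-15, 1, 2], 0]
174 0.01 [[0.1, -0.2, -12.0], [-18, 1, 2], 0]
(np.float64(215.5026210173404), array([-1.5, -0.7,  0.8, -1. ]))
```

```bash
python3 -m jog '[[[0,0,-2.4],[-4,0,1],0],[[0,0,-4.8],[-8,0,1],0],[[0,0,-7.2],[-11,0,1],0],[[0,0,-9.6],[-14,1,2],0],[[0,0,-12],[-18,1,2],0]]'; python3 -c "
from h import *
plan([177,180,183,186,189])"
```

```text
time_s: 6.55
tcp_pos: [0.4908, 0.0973, 0.1368]
tcp_rot: [1.697, 2.308, 0.546]
ft_force: [-0.5, 3.0, 0.7]
finger_gap: -0.0
t 6.55 F [-0.5  3.   0.7] j [ 0.36  0.42 -0.7   2.31  1.31  0.21  0.38]
tip r 65.6 th 173.4 h -10.6
177 0.01 [[0.1, -0.2, -2.5], [-4, 0, -1], 0]
180 0.01 [[0.1, -0.2, -4.9], [-7, 1, -1], 0]
183 0.01 [[0.1, -0.2, -7.3], [-11, 1, -1], 0]
186 0.01 [[0.1, -0.2, -9.7], [-14, 2, -1], 0]
189 0.01 [[0.1, -0.1, -12.1], [-18, 2, -1], 0]
```

```bash
python3 -m jog '[[[0,0,-2.5],[-4,0,0],0],[[0,0,-4.9],[-7,1,-1],0],[[0,0,-7.3],[-11,1,-1],0],[[0,0,-9.7],[-14,2,-1],0],[[0,0,-12.1],[-18,2,-1],0]]'; python3 -c "
from h import *
plan([190,192,194,196,197])"
```

```text
time_s: 6.97
tcp_pos: [0.4974, 0.0803, 0.1378]
tcp_rot: [1.429, 2.447, 0.502]
ft_force: [-0.5, 2.8, 0.7]
finger_gap: -0.0004
t 6.9667 F [-0.5  2.8  0.7] j [ 0.46  0.45 -0.76  2.3   1.26  0.22  0.69]
tip r 65.6 th 189.3 h -9.7
190 0.01 [[0.1, -0.1, -0.8], [-1, 1, 0], 0]
192 0.01 [[0.1, -0.1, -2.4], [-3, 1, 0], 0]
194 0.01 [[0.1, -0.1, -4.0], [-5, 1, 0], 0]
196 0.01 [[0.1, -0.1, -5.6], [-7, 1, 0], 0]
197 0.01 [[0.1, -0.1, -6.4], [-9, 2, -1], 0]
```

```bash
python3 -m jog '[[[0,0,-1.6],[-2,1,0],0],[[0,0,-3],[-4,1,0],0],[[0,0,-4],[-5,1,0],0],[[0,0,-4.5],[-5,1,0],0],[[0,0,-3],[-1,0,0],0]]'; python3 -m jog '[[[0,0,0],[7,0,-2],0],[[0,0,0],[9,0,-20],0],[[0,0,4],[9,0,-45],0],[[0,0,10],[9,0,-65],0],[[0,0,16],[14,-2,-72],0]]'; python3 -c "
from h import *
print(stem_angle())
plan([110]*5,[-.07,-.05,-.03,-.01,.008])
view('side','pics/s7.png',stem_angle()[0],(180,60,200,160),4)"
```

```text
time_s: 7.38
tcp_pos: [0.4986, 0.0778, 0.1377]
tcp_rot: [1.366, 2.474, 0.488]
ft_force: [-0.0, -0.1, -0.5]
finger_gap: 0.0005
time_s: 7.8
tcp_pos: [0.4618, 0.0767, 0.2027]
tcp_rot: [1.728, 2.286, 0.548]
ft_force: [0.2, -0.0, -0.0]
finger_gap: 0.0001
(np.float64(252.5120600006054), array([-1.4, -1.1,  2.4, -0.4]))
t 8.0 F [-0.7  0.5 -0.3] j [ 0.79  0.31 -1.1   2.32  0.74  0.31  0.96]
tip r 44.4 th 179.8 h 59.2
110 -0.07 [[0.1, -0.0, 50.3], [62, 11, -18], 0]
110 -0.05 [[0.1, -0.0, 50.3], [63, 18, 1], 0]
110 -0.03 [[0.1, -0.0, 50.3], [64, 25, 20], 0]
110 -0.01 [[0.1, -0.0, 50.3], [64, 31, 39], 0]
110 0.008 [[0.1, -0.0, 50.3], [65, 38, 56], 0]
```

View pics/s7.png

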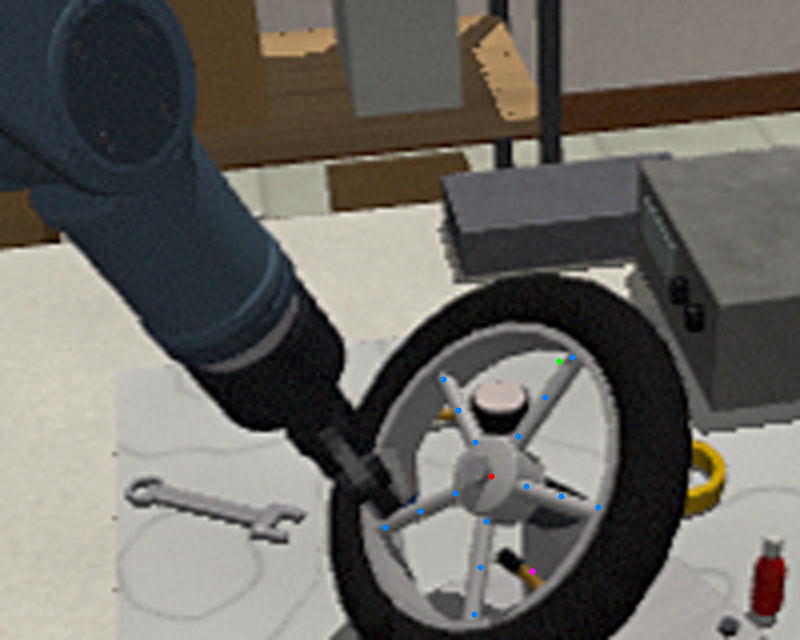

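```bash
python3 -m jog '[[[0,0,7],[14,4,-16],0],[[0,0,14],[28,8,-18],0],[[0,0,21],[42,10,-18],0],[[0,0,28],[56,11,-18],0],[[0,0,35],[62,11,-18],0]]'; python3 -c "
from h import *
plan([111]*5,[-.06,-.04,-.02,-.005,.009])"
```

```text
time_s: 8.67
tcp_pos: [0.4458, 0.139, 0.2251]
tcp_rot: [2.419, 1.73, 0.645]
ft_force: [-0.4, 0.7, 0.5]
finger_gap: -0.0002
t 8.6667 F [-0.4  0.7  0.5] j [ 0.56  0.18 -1.01  2.31  0.53  0.33  0.37]
tip r 66.6 th 108.5 h 70.2
111 -0.06 [[-0.0, -0.2, 14.1], [-1, 3, 10], 0]
111 -0.04 [[-0.0, -0.2, 14.1], [4, 8, 29], 0]
111 -0.02 [[-0.0, -0.2, 14.1], [8, 13, 48], 0]
111 -0.005 [[-0.0, -0.2, 14.1], [11, 17, 62], 0]
111 0.009 [[-0.0, -0.2, 14.1], [14, 21, 75], 0]
```

```bash
python3 -m jog '[[[0,0,7],[-1,3,10],0],[[0,0,14],[4,8,29],0],[[0,0,14],[8,13,48],0],[[0,0,14],[11,17,62],0],[[0,0,14],[14,21,75],0]]'; python3 -c "
from h import *
plan([113,116,119,122,125])"
```

```text
time_s: 9.08
tcp_pos: [0.4976, 0.1557, 0.1659]
tcp_rot: [2.65, 1.452, 0.665]
ft_force: [-0.1, -0.1, 0.4]
finger_gap: 0.0002
t 9.0833 F [-0.1 -0.1  0.4] j [ 0.12  0.35 -0.58  2.26  0.92  0.24 -0.25]
tip r 64.0 th 112.7 h -10.0
113 0.01 [[-0.1, -0.0, -1.1], [0, -1, 0], 0]
116 0.01 [[-0.1, -0.0, -3.5], [-3, -2, 1], 0]
119 0.01 [[-0.1, -0.0, -5.9], [-7, -2, 2], 0]
122 0.01 [[-0.1, -0.0, -8.3], [-10, -2, 3], 0]
125 0.01 [[-0.1, -0.0, -10.7], [-13, -2, 4], 0]
```

Same arc again for push two.

```bash
python3 -m jog '[[[0,0,-2],[-2,-1,0],0],[[0,0,-4],[-5,-2,1],0],[[0,0,-6],[-8,-2,2],0],[[0,0,-8],[-10,-2,3],0],[[0,0,-10.7],[-13,-2,4],0]]'; python3 -c "
from h import *
plan([128,131,134,137,140])"
```

```text
time_s: 9.5
tcp_pos: [0.4911, 0.1456, 0.1589]
tcp_rot: [2.47, 1.673, 0.649]
ft_force: [0.0, -0.5, -0.2]
finger_gap: -0.0002
t 9.5 F [ 0.  -0.5 -0.2] j [ 0.16  0.36 -0.6   2.28  1.03  0.22 -0.16]
tip r 63.7 th 125.0 h -8.0
128 0.01 [[0.0, -0.1, -2.4], [-3, -1, 3], 0]
131 0.01 [[0.0, -0.1, -4.8], [-6, -1, 4], 0]
134 0.01 [[0.0, -0.1, -7.2], [-9, -2, 5], 0]
137 0.01 [[0.0, -0.1, -9.6], [-12, -1, 6], 0]
140 0.01 [[0.0, -0.1, -12.0], [-16, -1, 6], 0]
```

```bash
python3 -m jog '[[[0,0,-2.4],[-3,0,0],0],[[0,0,-4.8],[-7,0,1],0],[[0,0,-7.2],[-10,0,2],0],[[0,0,-9.6],[-13,0,3],0],[[0,0,-12],[-17,0,3],0]]'; python3 -c "
from h import *
plan([143,146,149,152,155])"
```

```text
time_s: 9.92
tcp_pos: [0.4873, 0.132, 0.1517]
tcp_rot: [2.249, 1.899, 0.626]
ft_force: [1.2, 3.2, -0.4]
finger_gap: 0.0001
t 9.9167 F [ 1.2  3.2 -0.4] j [ 0.22  0.37 -0.64  2.3   1.15  0.21 -0.02]
tip r 62.9 th 139.3 h -7.0
143 0.01 [[0.1, -0.2, -2.3], [-3, -1, 4], 0]
146 0.01 [[0.1, -0.2, -4.7], [-6, -2, 5], 0]
149 0.01 [[0.1, -0.2, -7.1], [-10, -1, 5], 0]
152 0.01 [[0.1, -0.2, -9.5], [-13, -1, 6], 0]
155 0.01 [[0.1, -0.2, -11.9], [-16, -1, 7], 0]
```

```bash
python3 -m jog '[[[0,0,-2.3],[-3,-1,2],0],[[0,0,-4.7],[-6,-1,4],0],[[0,0,-7.1],[-10,-1,5],0],[[0,0,-9.5],[-13,-1,6],0],[[0,0,-11.9],[-16,-1,7],0]]'; python3 -c "
from h import *
plan([158,161,164,167,170])"
```

```text
time_s: 10.33
tcp_pos: [0.4868, 0.1174, 0.1411]
tcp_rot: [2.016, 2.095, 0.594]
ft_force: [-2.1, 2.5, 1.0]
finger_gap: 0.0002
t 10.3333 F [-2.1  2.5  1. ] j [ 0.28  0.4  -0.66  2.31  1.29  0.21  0.08]
tip r 65.5 th 155.0 h -10.2
158 0.01 [[0.1, -0.2, -2.4], [-3, 0, 0], 0]
161 0.01 [[0.1, -0.2, -4.8], [-7, 0, 0], 0]
164 0.01 [[0.1, -0.2, -7.2], [-10, 1, 1], 0]
167 0.01 [[0.1, -0.2, -9.6], [-14, 1, 1], 0]
170 0.01 [[0.1, -0.2, -12.0], [-17, 1, 1], 0]
```

```bash
python3 -m jog '[[[0,0,-2.4],[-3,0,0],0],[[0,0,-4.8],[-7,0,0],0],[[0,0,-7.2],[-10,1,1],0],[[0,0,-9.6],[-14,1,1],0],[[0,0,-12],[-17,1,1],0]]'; python3 -c "
from h import *
plan([173,176,179,182,185])"
```

```text
time_s: 10.75
tcp_pos: [0.4893, 0.1007, 0.1382]
tcp_rot: [1.765, 2.267, 0.557]
ft_force: [-0.5, 2.3, -0.6]
finger_gap: 0.0001
t 10.75 F [-0.5  2.3 -0.6] j [ 0.35  0.42 -0.7   2.31  1.31  0.21  0.32]
tip r 65.3 th 170.0 h -9.6
173 0.01 [[0.1, -0.1, -2.4], [-3, 0, 0], 0]
176 0.01 [[0.1, -0.1, -4.8], [-7, 1, 1], 0]
179 0.01 [[0.1, -0.1, -7.2], [-10, 1, 1], 0]
182 0.01 [[0.1, -0.1, -9.6], [-13, 1, 1], 0]
185 0.01 [[0.1, -0.1, -12.0], [-17, 2, 1], 0]
```

```bash
python3 -m jog '[[[0,0,-2.4],[-3,0,0],0],[[0,0,-4.8],[-7,1,0],0],[[0,0,-7.2],[-10,1,0],0],[[0,0,-9.6],[-13,1,1],0],[[0,0,-12],[-17,2,1],0]]'; python3 -c "
from h import *
plan([188,190,192,193,193])
print(stem_angle())"
```

```text
time_s: 11.17
tcp_pos: [0.495, 0.0851, 0.1367]
tcp_rot: [1.501, 2.413, 0.514]
ft_force: [-2.5, 2.2, 1.8]
finger_gap: -0.0
t 11.1667 F [-2.5  2.2  1.8] j [ 0.43  0.44 -0.74  2.3   1.29  0.22  0.6 ]
tip r 66.0 th 184.6 h -10.2
188 0.01 [[0.1, -0.2, -2.4], [-4, 1, -1], 0]
190 0.01 [[0.1, -0.1, -4.0], [-6, 1, -1], 0]
192 0.01 [[0.1, -0.1, -5.6], [-8, 1, -1], 0]
193 0.01 [[0.1, -0.1, -6.4], [-9, 2, -1], 0]
193 0.01 [[0.1, -0.1, -6.4], [-9, 2, -1], 0]
(np.float64(320.98250477673264), array([ 0., -0.]))
```

```bash
python3 -m jog '[[[0,0,-2],[-3,1,0],0],[[0,0,-4],[-6,1,0],0],[[0,0,-5],[-8,1,0],0],[[0,0,-5.5],[-9,2,0],0],[[0,0,-4],[-4,1,0],0]]'; python3 -m jog '[[[0,0,0],[5,0,-2],0],[[0,0,0],[9,0,-20],0],[[0,0,4],[9,0,-45],0],[[0,0,10],[9,0,-65],0],[[0,0,16],[14,-2,-78],0]]'; python3 -c "
from h import *
t=stem_angle();print(t)
plan([108]*5,[-.07,-.05,-.03,-.01,.008])
view('side','pics/s8.png',t[0],BOX['side'])
view('top','pics/t8.png',t[0],BOX['top'])
"
```

```text
time_s: 11.78
tcp_pos: [0.4988, 0.0803, 0.1371]
tcp_rot: [1.42, 2.45, 0.497]
ft_force: [-0.1, -1.2, 0.8]
finger_gap: 0.0001
time_s: 12.2
tcp_pos: [0.4594, 0.08, 0.2075]
tcp_rot: [1.776, 2.259, 0.556]
ft_force: [0.6, 0.5, 0.1]
finger_gap: -0.0001
(np.float64(323.44078363867175), array([-1.2,  0.6, -0.1, -2.1]))
t 12.4 F [ 0.4  0.4 -0.6] j [ 0.81  0.3  -1.13  2.32  0.71  0.32  0.94]
tip r 41.5 th 176.1 h 63.6
108 -0.07 [[0.1, -0.0, 49.5], [61, 9, -13], 0]
108 -0.05 [[0.1, -0.0, 49.5], [62, 16, 5], 0]
108 -0.03 [[0.1, -0.0, 49.5], [63, 23, 24], 0]
108 -0.01 [[0.1, -0.0, 49.5], [64, 30, 43], 0]
108 0.008 [[0.1, -0.0, 49.5], [65, 36, 60], 0]
```

View pics/s8.png

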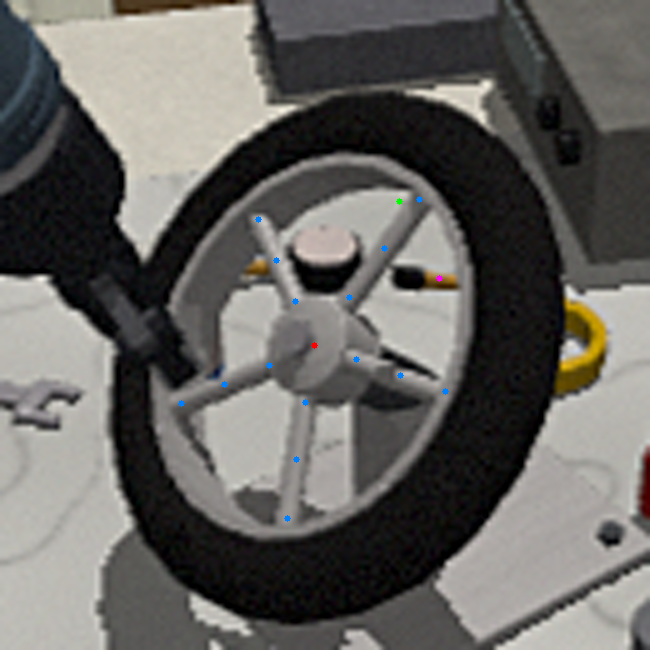

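View pics/t8.png

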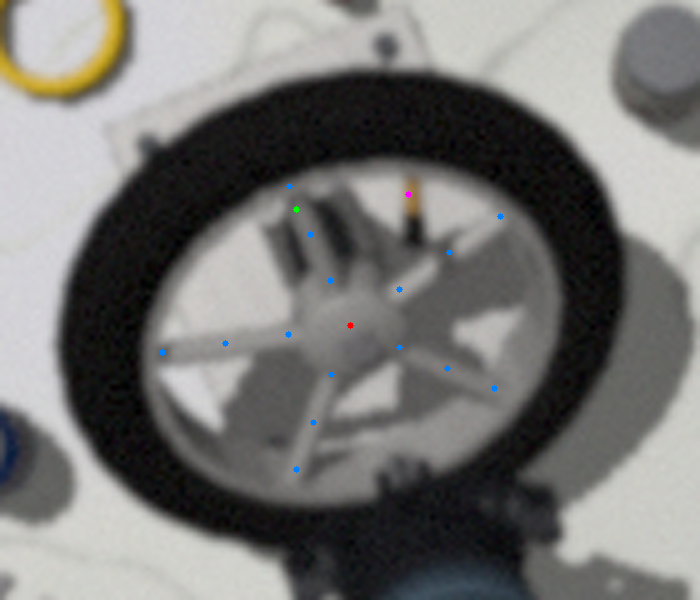

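```bash
python3 -m jog '[[[0,0,7],[14,4,-10],0],[[0,0,14],[28,8,-12],0],[[0,0,21],[42,10,-13],0],[[0,0,28],[56,11,-13],0],[[0,0,35],[62,11,-13],0]]'; python3 -c "
from h import *
plan([110]*5,[-.06,-.04,-.02,-.005,.009])"
```

```text
time_s: 12.92
tcp_pos: [0.4483, 0.1422, 0.2264]
tcp_rot: [2.461, 1.685, 0.65]
ft_force: [-0.6, -0.1, -0.8]
finger_gap: -0.0002
t 12.9167 F [-0.6 -0.1 -0.8] j [ 0.54  0.19 -1.    2.3   0.53  0.34  0.32]
tip r 67.5 th 105.2 h 68.6
110 -0.06 [[-0.1, -0.2, 12.6], [-4, 2, 10], 0]
110 -0.04 [[-0.1, -0.2, 12.6], [1, 7, 28], 0]
110 -0.02 [[-0.1, -0.2, 12.6], [5, 12, 47], 0]
110 -0.005 [[-0.1, -0.2, 12.6], [9, 16, 61], 0]
110 0.009 [[-0.1, -0.2, 12.6], [12, 19, 74], 0]
```

```bash
python3 -m jog '[[[0,0,6],[-4,2,10],0],[[0,0,12],[1,7,28],0],[[0,0,12],[5,12,47],0],[[0,0,12],[9,16,61],0],[[0,0,12],[12,19,74],0]]'; python3 -c "
from h import *
plan([113,116,119,122,125])"
```

```text
time_s: 13.33
tcp_pos: [0.4978, 0.1565, 0.1668]
tcp_rot: [2.655, 1.445, 0.665]
ft_force: [0.0, -0.2, 0.2]
finger_gap: -0.0
t 13.3333 F [ 0.  -0.2  0.2] j [ 0.12  0.35 -0.59  2.25  0.92  0.24 -0.26]
tip r 64.3 th 111.6 h -9.7
113 0.01 [[-0.1, -0.0, -1.5], [-1, -1, 1], 0]
116 0.01 [[-0.1, -0.0, -3.9], [-4, -1, 2], 0]
119 0.01 [[-0.1, -0.0, -6.3], [-8, -2, 3], 0]
122 0.01 [[-0.1, -0.0, -8.7], [-11, -2, 4], 0]
125 0.01 [[-0.1, -0.0, -11.1], [-14, -2, 5], 0]
```

```bash
python3 -m jog '[[[0,0,-2],[-2,-1,1],0],[[0,0,-4],[-5,-1,2],0],[[0,0,-6.3],[-8,-2,3],0],[[0,0,-8.7],[-11,-2,4],0],[[0,0,-11],[-14,-2,5],0]]'; python3 -c "
from h import *
plan([128,131,134,137,139])"
```

```text
time_s: 13.75
tcp_pos: [0.4906, 0.1455, 0.1587]
tcp_rot: [2.47, 1.672, 0.648]
ft_force: [0.6, 0.8, -0.1]
finger_gap: -0.0002
t 13.75 F [ 0.6  0.8 -0.1] j [ 0.16  0.36 -0.61  2.28  1.03  0.23 -0.16]
tip r 64.1 th 125.3 h -7.9
128 0.01 [[0.0, -0.1, -2.4], [-2, -1, 3], 0]
131 0.01 [[0.0, -0.1, -4.8], [-5, -1, 4], 0]
134 0.01 [[0.0, -0.1, -7.2], [-9, -1, 5], 0]
137 0.01 [[0.0, -0.1, -9.6], [-12, -1, 6], 0]
139 0.01 [[0.0, -0.1, -11.2], [-14, -1, 6], 0]
```

```bash
python3 -m jog '[[[0,0,-2.4],[-3,-1,2],0],[[0,0,-4.8],[-5,-1,4],0],[[0,0,-7.2],[-9,-1,5],0],[[0,0,-9.6],[-12,-1,6],0],[[0,0,-11.2],[-14,-1,6],0]]'; python3 -c "
from h import *
plan([142,145,148,150,152])"
```

```text
time_s: 14.17
tcp_pos: [0.488, 0.1348, 0.1491]
tcp_rot: [2.267, 1.882, 0.626]
ft_force: [0.3, 1.7, 0.3]
finger_gap: 0.0003
t 14.1667 F [0.3 1.7 0.3] j [ 0.2   0.38 -0.62  2.3   1.17  0.21 -0.07]
tip r 64.9 th 138.1 h -10.1
142 0.01 [[0.0, -0.1, -2.4], [-4, -1, 1], 0]
145 0.01 [[0.0, -0.1, -4.8], [-8, -1, 2], 0]
148 0.01 [[0.0, -0.1, -7.2], [-11, -1, 2], 0]
150 0.01 [[0.0, -0.1, -8.8], [-13, 0, 3], 0]
152 0.01 [[0.0, -0.1, -10.4], [-15, 0, 3], 0]
```

```bash
python3 -m jog '[[[0,0,-2.4],[-4,-1,1],0],[[0,0,-4.8],[-7,-1,2],0],[[0,0,-7.2],[-10,-1,2],0],[[0,0,-8.8],[-13,0,3],0],[[0,0,-10.4],[-15,0,3],0]]'; python3 -c "
from h import *
t=stem_angle();print(t)
plan([154,156,158,160,162])
view('side','pics/s9.png',t[0],BOX['side'])
view('top','pics/t9.png',t[0],BOX['top'])
"
```

```text
time_s: 14.58
tcp_pos: [0.4871, 0.1206, 0.1426]
tcp_rot: [2.067, 2.055, 0.598]
ft_force: [0.1, 1.4, 1.3]
finger_gap: 0.0
(np.float64(349.5395584633007), array([-3.3, -2.8,  2.8, -1. ]))
t 14.7833 F [-0.   0.4  0.3] j [ 0.26  0.4  -0.65  2.31  1.26  0.21  0.05]
tip r 64.8 th 152.1 h -10.3
154 0.01 [[0.0, -0.0, -1.9], [-2, 0, 0], 0]
156 0.01 [[0.0, -0.0, -3.5], [-4, 0, 0], 0]
158 0.01 [[0.0, -0.0, -5.1], [-7, 0, 1], 0]
160 0.01 [[0.0, -0.0, -6.7], [-9, 0, 1], 0]
162 0.01 [[0.0, -0.0, -8.3], [-11, 0, 1], 0]
```

View pics/s9.png

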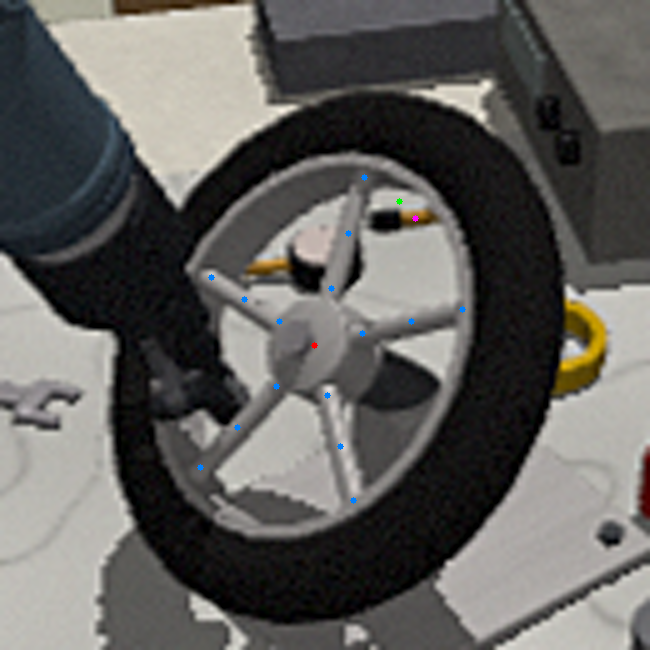

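View pics/t9.png

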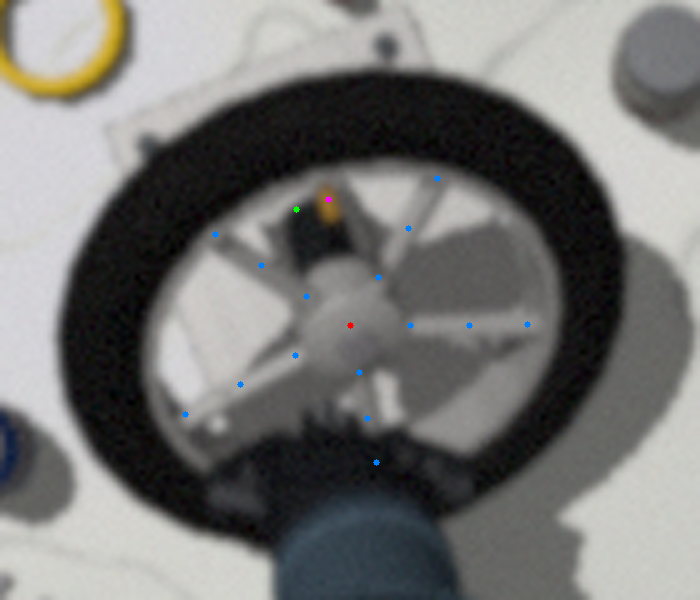

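```bash
python3 -m jog '[[[0,0,-1.9],[-2,0,0],0],[[0,0,-3.5],[-4,0,0],0],[[0,0,-5.1],[-7,0,1],0],[[0,0,-6.7],[-8,0,1],0],[[0,0,-7.5],[-10,0,1],0]]'; python3 -c "
from h import *
t=stem_angle();print(t)
plan([161,162,163,164,165])
view('side','pics/s10.png',t[0],BOX['side'])
view('top','pics/t10.png',t[0],BOX['top'])
"
```

```text
time_s: 15.3
tcp_pos: [0.4879, 0.1117, 0.1401]
tcp_rot: [1.914, 2.169, 0.578]
ft_force: [-0.4, 1.7, 0.7]
finger_gap: -0.0002
(np.float64(358.7919993615621), array([-2.6, -3.3,  2.6, -0.8]))
t 15.5 F [ 0.7  1.3 -0. ] j [ 0.3   0.41 -0.68  2.31  1.29  0.21  0.18]
tip r 64.6 th 160.8 h -10.2
161 0.01 [[0.0, -0.1, -0.0], [0, 0, 0], 0]
162 0.01 [[0.0, -0.1, -0.8], [-1, 0, 0], 0]
163 0.01 [[0.0, -0.1, -1.6], [-3, 0, 0], 0]
164 0.01 [[0.0, -0.1, -2.4], [-4, 0, 0], 0]
165 0.01 [[0.0, -0.1, -3.2], [-5, 0, 0], 0]
```

View pics/s10.png

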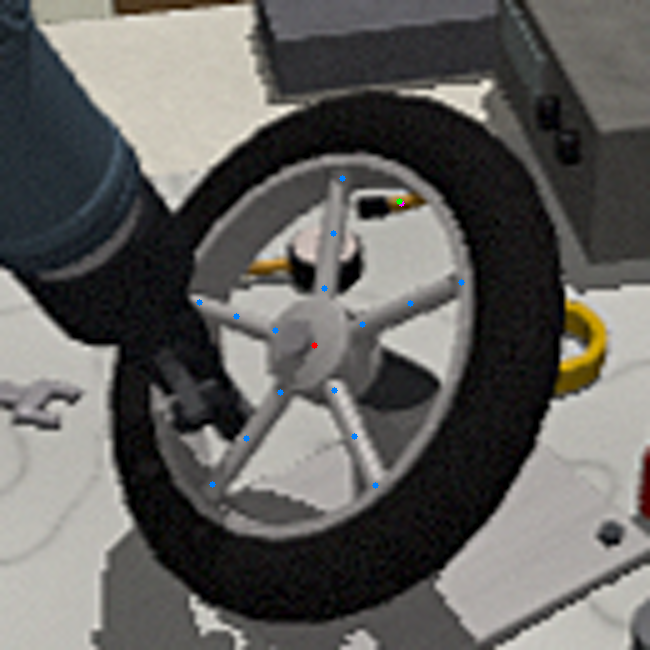

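View pics/t10.png

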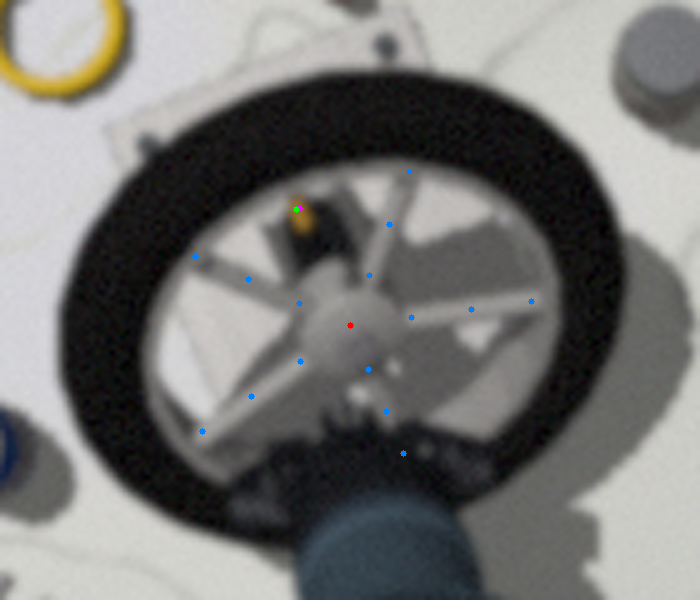

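```bash
python3 -m jog '[[[0,0,0],[-0.7,0,0],0],[[0,0,0],[-1.3,0,0],0],[[0,0,0],[-1.3,0,0],0]]'; python3 -m jog '[[[0,0,0],[3,0,0],0],[[0,0,0],[8,0,-2],0],[[0,0,0],[9,0,-20],0],[[0,0,0],[9,0,-50],0],[[0,0,0],[9,0,-85],0]]';  python3 -c "
from h import *
s=readout.read_state();print(s['tcp_pos'],s['joint_positions'].round(2))"
```

```text
time_s: 15.85
tcp_pos: [0.4882, 0.1102, 0.14]
tcp_rot: [1.916, 2.167, 0.577]
ft_force: [-0.3, 2.1, -0.4]
finger_gap: 0.0
time_s: 16.27
tcp_pos: [0.4612, 0.1078, 0.2019]
tcp_rot: [1.918, 2.165, 0.578]
ft_force: [0.4, -0.7, 0.5]
finger_gap: 0.0003
[0.46121068 0.10779764 0.20188608] [ 0.65  0.29 -1.05  2.32  0.78  0.32  0.67]
```

```bash
python3 -m jog '[[[0,0,0],[0,0,-30],0],[[0,0,0],[0,0,-65],0],[[0,0,0],[0,0,-105],0],[[0,0,0],[0,0,-145],0],[[0,0,0],[0,0,-185],0]]';  python3 -c "
from h import *
s=readout.read_state();print(s['tcp_pos'],s['joint_positions'].round(2))
R0=R.from_rotvec(s['tcp_rot']).as_matrix(); print(1000*R0.T@(np.array([.38,-.22,.38])-s['tcp_pos']))"
```

```text
time_s: 16.68
tcp_pos: [0.4259, 0.0761, 0.2605]
tcp_rot: [1.945, 2.154, 0.51]
ft_force: [-0.5, -0.7, 0.7]
finger_gap: -0.0001
[0.42587995 0.07608738 0.26053672] [ 1.01  0.01 -1.23  2.3  -0.08  0.44  1.53]
[-277.40785883  -19.98285089 -163.36997209]
```

```bash
python3 -m jog '[[[0,0,0],[-20,0,-30],0],[[0,0,0],[-50,-5,-60],0],[[0,0,0],[-85,-8,-85],0],[[0,0,0],[-120,-10,-105],0],[[0,0,0],[-155,-12,-125],0]]'; python3 -m jog '[[[0,0,0],[-35,-2,-10],0],[[0,0,0],[-70,-4,-20],0],[[0,0,0],[-105,-6,-30],0],[[0,0,0],[-105,-6,-30],0],[[0,0,0],[-105,-6,-30],0]]'; python3 -c "
from h import *
t=[stem_angle() for _ in range(3)];print(t)
for c in ('side','top'):
  for q in ('hub','stem','top'):
    print(c,q,[(d['confidence'],np.array(d['position'])*[640,400]) for d in spotter.spot_point(q,c)][:1])
t=t[0]
view('side','pics/s11.png',t[0],BOX['side'])
view('top','pics/t11.png',t[0],BOX['top'])
"
```

```text
time_s: 17.1
tcp_pos: [0.393, -0.0547, 0.3397]
tcp_rot: [1.941, 2.154, 0.511]
ft_force: [2.0, -0.4, -1.0]
finger_gap: 0.0001
time_s: 17.52
tcp_pos: [0.3897, -0.1634, 0.3548]
tcp_rot: [1.948, 2.15, 0.512]
ft_force: [0.4, 1.0, -0.3]
finger_gap: -0.0003
[(np.float64(2.451224040306272), array([ 0.3, -1.5,  1. ,  1.3])), (np.float64(357.98894339566885), array([-2.1, -1.6,  1.3, -1.5])), (np.float64(359.92774752630913), array([-2. ,  0.8, -0.2, -2.4]))]
side hub [(0.9, array([302.208, 179.68 ]))]
side stem [(0.64, array([321.408, 149.   ]))]
side top [(0.57, array([320.  , 150.68]))]
top hub [(0.73, array([286.208, 229.08 ]))]
top stem [(0.6, array([278.976, 203.8  ]))]
top top [(0.75, array([278.912, 201.8  ]))]
```

View pics/s11.png

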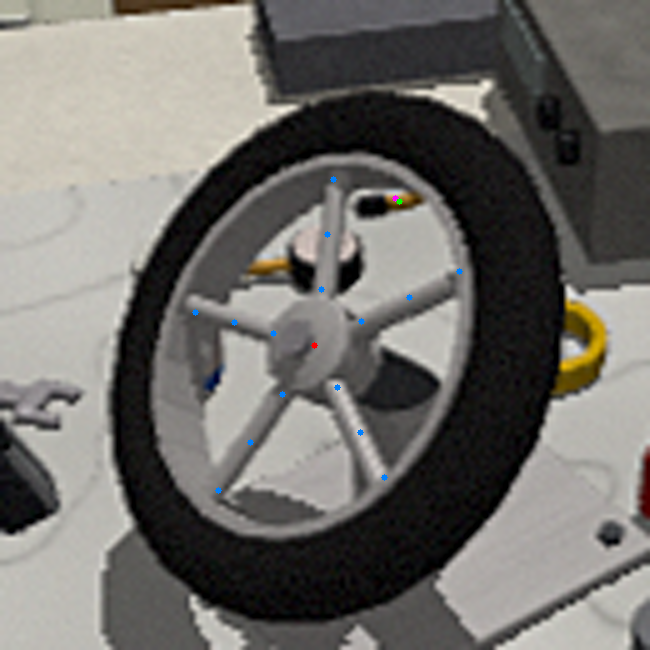

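View pics/t11.png

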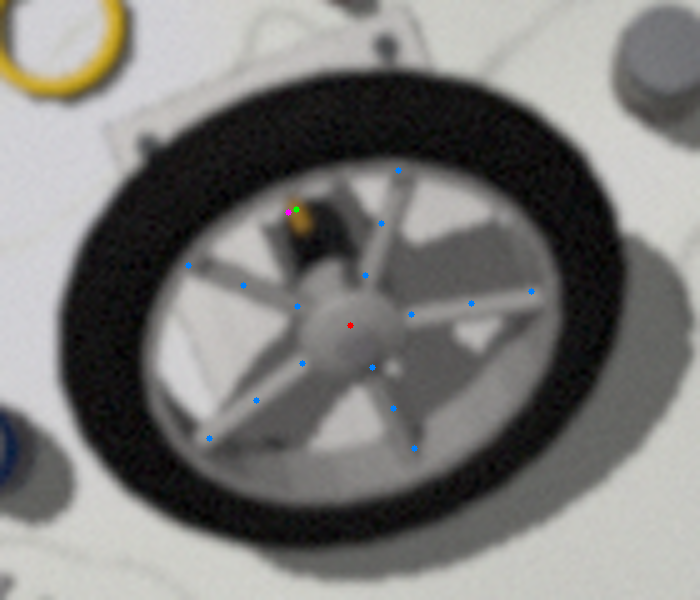

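```bash
cat > ang.py <<'E'
from h import *
from scipy.ndimage import map_coordinates
rr=np.linspace(.038,.088,40); ths=np.deg2rad(np.arange(-5,5.01,.1)); u,y,n=frame(YAW)
for c in ("side","top"):
    g=np.mean([cv2.cvtColor(eyes.grab_frame(c),cv2.COLOR_RGB2GRAY).astype(float) for _ in range(4)],0)
    g=cv2.GaussianBlur(g,(0,0),.7); gx=cv2.Sobel(g,cv2.CV_64F,1,0)/8; gy=cv2.Sobel(g,cv2.CV_64F,0,1)/8
    cam=np.array(eyes.get_calibration(c)["world_from_camera"])[:3,3]
    tot=0; per=[]
    for i in range(5):
        sc=[]
        for t in ths:
            a=t+np.deg2rad(36+72*i); P=np.array([pt(HUB,YAW,r,a) for r in rr]); d=u*np.cos(a)+y*np.sin(a)
            v=cam-P; v/=np.linalg.norm(v,axis=1)[:,None]; w=np.cross(v,d); w/=np.linalg.norm(w,axis=1)[:,None]
            e=0
            for sgn in (1,-1):
                q=proj(c,P+sgn*.006*w); q2=proj(c,P+sgn*.007*w); nn=q2-q; nn/=np.linalg.norm(nn,axis=1)[:,None]
                f=lambda G:map_coordinates(G,[q[:,1],q[:,0]],order=1)
                e+=np.abs((f(gx)*nn[:,0]+f(gy)*nn[:,1])).mean()
            sc.append(e)
        sc=np.array(sc); per.append((36+72*i,round(np.rad2deg(ths[sc.argmax()]),1),round(sc.max(),1))); tot=tot+sc
    print(c,"best",np.rad2deg(ths[tot.argmax()]).round(1),per)
E
python3 ang.py
```

```text
side best -0.2 [(36, np.float64(-0.2), np.float64(36.2)), (108, np.float64(1.3), np.float64(37.6)), (180, np.float64(1.9), np.float64(50.8)), (252, np.float64(-1.1), np.float64(57.6)), (324, np.float64(-2.1), np.float64(61.7))]
top best -0.1 [(36, np.float64(1.2), np.float64(36.6)), (108, np.float64(-0.0), np.float64(30.7)), (180, np.float64(-1.3), np.float64(20.7)), (252, np.float64(-0.6), np.float64(27.8)), (324, np.float64(-0.8), np.float64(28.3))]
```

```bash
python3 -c "
from h import *
for c in ('side','top'): cv2.imwrite(f'pics/{c}_end.png',eyes.grab_frame(c)[:,:,::-1])"; python3 ang.py
```

```text
side best -0.2 [(36, np.float64(-0.2), np.float64(36.2)), (108, np.float64(1.3), np.float64(37.7)), (180, np.float64(1.9), np.float64(50.9)), (252, np.float64(-1.1), np.float64(57.7)), (324, np.float64(-2.1), np.float64(61.6))]
top best -0.1 [(36, np.float64(1.2), np.float64(36.5)), (108, np.float64(-0.0), np.float64(30.7)), (180, np.float64(-1.4), np.float64(20.7)), (252, np.float64(-0.7), np.float64(27.8)), (324, np.float64(-0.8), np.float64(28.3))]
```

View pics/top_end.png

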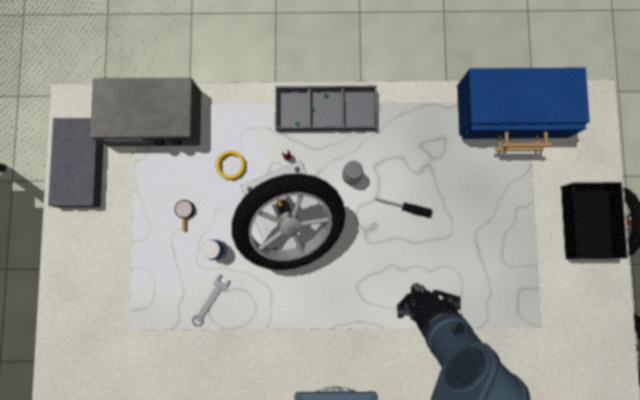

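The stem is at the top (279, 204), the other items are where they started, and the arm is clear of the wheel. Handing in.

```bash
python3 -c "
from cell import ctrl, readout
print(readout.read_state()['time_s']); print(ctrl.hand_in())"
```

```text
19.4167
the job is handed in; nothing more can be done
None
```

The valve stem is now at the top of the wheel, within about half a degree by my best measurement, and the job was handed in at 19.4 s of the 51 s allowed. I turned the wheel with three slow pushes on successive spokes, at about 0.6 rad/s and roughly 3 to 4 N at the fingertips. I then backed the fingers out of the window and moved the arm clear.

- **Stem angle:** fitting the spoke edges gives -0.2° in the side camera and -0.1° in the top camera. Two runs gave the same result, so the wheel is at rest. Single spokes differ by up to 2°, which I put down to small calibration offsets that average out.
- **Disagreement:** the network's stem point was noisier, giving +2.5°, -2.0° and -0.1° on three looks. I relied on the spoke fit instead.
- **Everything else:** the last top picture shows the other items where they started. The forces never suggested a touch on the tyre, stem or hub.

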